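# Seat the wide field lens on its three-point mount

### The job

The microscope's lamp house is open for service. Put the wide lens, the one with the broad flange, back on it, glass up, lowered between the three dark steel posts so that its flange lies level on all three brass rests and cannot rock, then let go; do not drop it. Leave the narrow lens and the eyepiece where they stand.

Things in the scene. Friction and masses are not known exactly. Their poses are not given: they have to be found in the camera images.
- wide_lens: The lens to seat: a flat round flange, 90 mm across and 8 mm thick, with a plain round barrel on it, 42 mm across and 34 mm tall (42 mm in all); the lens shows in the barrel's top, domed 2 mm higher. Take it by the barrel from above. Black, pale glass; loose on the bench, glass up. Origin: centre of underside, z up; yaw is immaterial. Mass 0.13 to 0.27 kg.
- narrow_lens: Bystander: a mounted lens like the wide one, same height (42 mm) and same 42 mm barrel, but its flange is only 60 mm across (8 mm thick). Black, pale glass; loose on the bench, glass up. Origin: centre of underside, z up; yaw is immaterial. Mass 0.13 kg.
- eyepiece: Bystander: a black microscope eyepiece standing upright, loose on the bench, 58 mm tall: a 30 mm bright metal tube below, a 40 mm black head from 28 mm up. Origin: centre of the underside, z up. 0.11 kg.
- lens_mount: Lamp house: white round block, 136 mm across, 40 mm tall, fixed on the bench. Origin: centre of underside, z up. On top, 120 degrees apart (first on +x): 3 brass rests 30 mm from the centre, tops 52 mm above the bench, on which the flange lies; outside them, 56 mm out, 3 dark steel posts 12 mm thick, coned from 52 to 58 mm height (2 mm below the seated flange's top). A centred flange clears each post by 5 mm.
Things that resemble listed ones, but are neither listed nor needed, are in the scene too. Leave any blue or red look-alike of the wide_lens alone. Of the things shaped like the lens_mount, the white one is meant.

How it is judged:
By the outcome, as a careful person would: the job done as asked, in the order asked, and still so for the second after the job is handed in, with the robot touching nothing.
It also fails if it takes over 32 s, if anything falls off the work surface, if the arm or the gripper's body presses on something with over 40 N, if the wrist force passes 120 N, or if a joint passes its speed limit or range.

### The arm

A 6-joint arm with a two-finger parallel gripper is mounted at the origin on the work surface. World frame = base frame: x ahead of the robot, y to its left, z up, the work surface at z = 0. Lengths are in m, angles in rad, forces in N, time in s.
With the tool pointing down it reaches from about 0.35 to 0.775 m from the base axis. Payload 5.5 kg.
Tool frame: the origin (TCP) lies midway between the tips of the shut fingers; the grasp point (between the pads) lies 19 mm behind it; z points along the fingers, y is the line along which they close (so a half turn about z gives the same grasp; the last joint's range is limited). The gripper opens to 85 mm and grips with 20 to 120 N. Pads are 22 mm wide; open, the fingers measure 114 mm over their backs; the gripper's body (76 mm by 85 mm) begins 54 mm behind the grasp point. The pads swing forward as they close: fully open they stand 13 mm farther back than shut.
Start: joints at [1.135, 0.313, 0.046, 1.304, 0, 1.431], TCP at [0.168, 0.55, 0.231] pointing down, gripper open.
Joint ranges: [-2.76, 2.76], [-0.86, 1.69], [-1.03, 1.26], [-2.2, 2.34], [-1.47, 1.5], [-3.14, 3.14]. Speed limits (rad/s): [2.57, 2.57, 3.14, 3.14, 3.14, 3.14].

### API

Orientations are given as a unit quaternion [w, x, y, z].
In Python, from workcell import telemetry, imaging, env gives the robot as it stands. The module is installed in compiled form; this text tells all that it offers.
- The arm moves only by the tool step_arm, never from a script. Its argument "moves" is a list of rows, each a list of 3 entries, a list of its own where there are three numbers: the shift along the tool's x, y, z in mm, then the turn, a rotation vector about the tool's x, y, z in rad, then the finger opening in mm, from 0 to 85.4. A call has 1 to 8 rows; each row is the pose to reach, as a shift and turn from the pose commanded when the call began, along the tool's axes at that moment; what a row does not reach only later rows make up. A row lasts 1/12 s, in which the tool goes at most 41.7 mm and 7.16 degrees, less where a joint would pass 70% of its speed; a pose out of reach is approached as far as the arm can. A call with a gripper value outside its range is refused whole. The fingers move at their own pace and stop on an object; "grip_force" is the grip in N (left out, the last holds). Time passes only in rows, so rows that repeat a pose let the fingers close. It gives the time, the measured TCP pose, the force, the opening and the grip force at its end, in the units of the state.
- telemetry.get_state(): the state, without advancing time (a new reading comes with each control period).
- imaging.read_camera(name): name is "scene" or "top" or "wrist"; returns the picture (384x512x3 uint8, red, green, blue); there is no depth.
- imaging.camera_params(name): a dict with "camera_matrix" (3x3 intrinsics, pixels), "D" ([k1, k2, p1, p2, k3] as OpenCV has them; the pictures are not rectified), "pose" (4x4, takes a point from camera to world coordinates). Camera axes: x right, y up, looking along -z (the intrinsics and any distortion apply to the point x, -y, -z); pixel columns grow to the right and rows downward; lengths in m; the calibration is good to about 2 mm. A picture is of the moment at which its call begins: read the wrist's pose just before it. camera_params takes no time and is no camera call; for the wrist camera it gives the pose at the moment of the call.
- env.hand_in(): hands the job in; it is judged then, once.
The state is a dict: "clock": time; "joint_pos": joint angles; "qvel": joint speeds; "tau": joint torques, N m; "tcp_pos": TCP position; "orientation": TCP orientation; "wrist_force": force on the tool from outside, world axes, zero at the start; "ft_torque": the same for the moment, N m; "finger_gap": finger opening in m; "grip_force": force on a finger pad.
Only numpy, scipy, OpenCV 4.12 (cv2) and the standard library are available. Lean on these libraries where they do the work, as an engineer would, in place of code of your own. Each camera call takes 0.05 s, during which the arm holds its last target. There are 200 camera calls.

## Working session

There is one attempt and no reset: what is moved stays moved. The work goes in short steps, Python scripts to look and compute and a tool call to move; the robot and the scene stay as the last step left them, time stands still between calls to the robot, and variables do not carry over. Pictures are saved under pics/ and viewed, at most 10 in all, crops included, and the job is handed in when it is done.

Besides the shell and the picture viewer there is one more tool, called after "Call:" as name(argument=value, ...) on one line, values as JSON. step_arm: Moves the arm, as the interface text tells. Its arguments: {"type":"object","properties":{"moves":{"type":"array"},"grip_force":{"type":"number"}},"required":["moves"]}

```bash
mkdir -p pics; cat > h.py <<'E'
import numpy as np, cv2
from workcell import telemetry, imaging, env
def ray(name,uv,z,P=None):
    P=P or imaging.camera_params(name)
    K=np.array(P["camera_matrix"],float);D=np.array(P["D"],float);T=np.array(P["pose"])
    n=cv2.undistortPoints(np.array(uv,float).reshape(-1,1,2),K,D).reshape(-1,2)
    d=np.c_[n[:,0],-n[:,1],-np.ones(len(n))]@T[:3,:3].T
    o=T[:3,3]; return o+d*((z-o[2])/d[:,2])[:,None]
def snap(name,f):
    P=imaging.camera_params(name);im=imaging.read_camera(name)
    cv2.imwrite(f,im[:,:,::-1]);return im,P
E
python3 - <<'E'
from h import *
a,P=snap("top","pics/top.png");b,Q=snap("scene","pics/scene.png");print(P,Q)
s=telemetry.get_state();print(s)
E
```

```text
{'camera_matrix': array([[498.92338358,   0.        , 248.40373505],
       [  0.        , 498.92338358, 185.54791131],
       [  0.        ,   0.        ,   1.        ]]), 'D': array([-0.02570098,  0.        ,  0.        ,  0.        ,  0.        ]), 'pose': array([[ 0.02247751,  0.98292867, -0.18260887,  0.33518171],
       [-0.99940027,  0.02690428,  0.02180044, -0.00185288],
       [ 0.02634124,  0.18200933,  0.98294392,  1.35417352],
       [ 0.        ,  0.        ,  0.        ,  1.        ]])} {'camera_matrix': array([[377.34159954,   0.        , 253.09394628],
       [  0.        , 377.34159954, 188.66464332],
       [  0.        ,   0.        ,   1.        ]]), 'D': array([-0.10332928,  0.        ,  0.        ,  0.        ,  0.        ]), 'pose': array([[ 0.65478725, -0.42222909,  0.62687818,  1.14999042],
       [ 0.75561669,  0.34678263, -0.55568446, -0.53981544],
       [ 0.01723568,  0.83753472,  0.5461122 ,  0.54940074],
       [ 0.        ,  0.        ,  0.        ,  1.        ]])}
{'clock': 0.1, 'joint_pos': array([1.13540200e+00, 3.13925097e-01, 4.51029193e-02, 1.30359336e+00,
       4.56614917e-05, 1.43120687e+00]), 'qvel': array([ 3.50112783e-04,  5.42951237e-05,  3.51367408e-03, -6.15029270e-04,
        5.01165195e-04, -1.16959388e-04]), 'tau': array([ 4.46224542e-03, -4.81725633e+01,  2.99243599e+01,  1.27275393e-02,
       -5.23261417e-05,  3.98454347e-06]), 'tcp_pos': array([0.16741873, 0.54962189, 0.23050238]), 'orientation': array([-2.51455578e-04,  1.47363765e-01,  9.89082031e-01, -7.69903703e-04]), 'wrist_force': array([-0.11041536, -0.11024986,  0.48398105]), 'ft_torque': array([ 0.0131528 ,  0.035687  , -0.01432773]), 'grip_force': 0.0, 'finger_gap': 0.08528819638119099}
```

View pics/top.png

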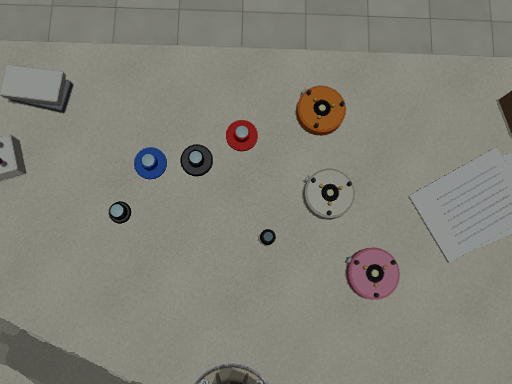

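View pics/scene.png

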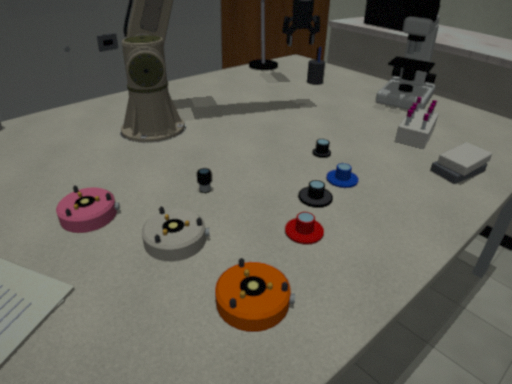

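Top view: black broad-flange lens at (196,160), narrow black lens at (120,212), blue at (150,163), red at (241,135), eyepiece at (267,237). The white mount is at (330,193), with orange and pink look-alikes at (321,110) and (373,273). The black one at (196,160) fits the wide lens because it is black with a broad flange. I'll confirm in a crop and measure.

```bash
python3 - <<'E'
from h import *
im=cv2.imread("pics/top.png")
cv2.imwrite("pics/crop.png",cv2.resize(im[120:250,90:370],None,fx=2.8,fy=2.8,interpolation=cv2.INTER_CUBIC))
g=im.max(2); hsv=cv2.cvtColor(im,cv2.COLOR_BGR2HSV)
def comp(m,p,z,r):
    w=np.zeros_like(g);cv2.circle(w,p,r,255,-1)
    m=(m.astype(np.uint8)*255)&w
    c=max(cv2.findContours(m,cv2.RETR_EXTERNAL,cv2.CHAIN_APPROX_NONE)[0],key=cv2.contourArea)
    pts=ray("top",c[:,0,:],z)[:,:2].astype(np.float32)
    print(p,cv2.minEnclosingCircle(pts),cv2.fitEllipse(pts)[:2])
comp(g<95,(196,160),.008,24)
comp(g<95,(120,212),.008,18)
comp(g<95,(267,237),.058,14)
for th in(170,185,200): comp((g>th),(330,193),.04,34)
print(g[193,290:370])
print(ray("top",[(313,180),(349,184),(330,212)],.058))
print(ray("top",[(196,158)],.044))
E
```

```text
(196, 160) ((0.6540212631225586, 0.11346174776554108), 0.046082451939582825) ((0.6540771126747131, 0.11396653205156326), (0.08826535940170288, 0.08927121013402939))
(120, 212) ((0.5030182003974915, 0.3153316378593445), 0.031066210940480232) ((0.5030662417411804, 0.31540825963020325), (0.0578731894493103, 0.0598737932741642))
(267, 237) ((0.4409995377063751, -0.08318682014942169), 0.022287029772996902) ((0.4419955015182495, -0.08251961320638657), (0.038190487772226334, 0.04301154613494873))Traceback (most recent call last):
  File "<stdin>", line 14, in <module>
  File "<stdin>", line 8, in comp
ValueError: max() iterable argument is empty
```

View pics/crop.png

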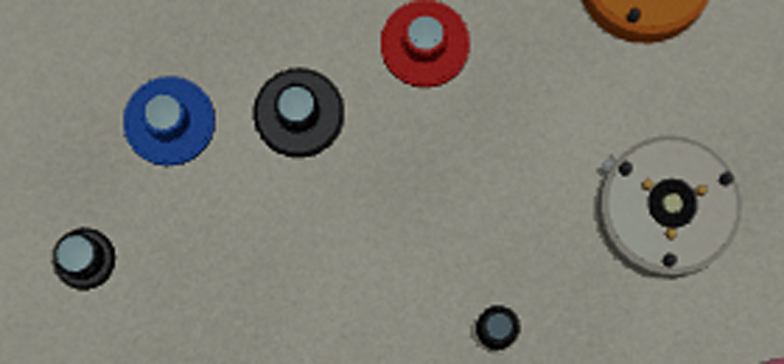

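The crop shows the black broad-flanged lens at full-image (196,160), with a measured flange of about 89 mm, so it is the wide lens. The other black one measures about 60 mm, which makes it the narrow lens. Next are the mount posts and the first move.

```bash
cat >> h.py <<'E'
from scipy.spatial.transform import Rotation as R
def plan(xyz,yaw=None):
    s=telemetry.get_state();q=np.array(s["orientation"]);r=R.from_quat(q[[1,2,3,0]])
    M=r.as_matrix();y0=np.arctan2(M[1,0],M[0,0]) if yaw is None else yaw
    t=R.from_euler('z',y0)*R.from_euler('x',np.pi)
    d=r.inv().apply(np.array(xyz)-s["tcp_pos"])*1000
    print("t",s["clock"],"tcp",s["tcp_pos"],"yaw",np.arctan2(M[1,0],M[0,0]),"gap",s["finger_gap"],"shift",d.round(1),"rot",(r.inv()*t).as_rotvec().round(4),"F",s["wrist_force"].round(1))
E
python3 - <<'E'
from h import *
p=ray("top",[(313.2,180),(349.3,183.6),(328.9,212.9)],.058);print(p,p.mean(0),np.linalg.norm(p-p.mean(0),axis=1))
plan((.654-.0,.114,.2))
P=imaging.camera_params("wrist");print(P)
E
```

```text
[[ 0.59569567 -0.20254787  0.058     ]
 [ 0.58860608 -0.29908137  0.058     ]
 [ 0.50864454 -0.24391975  0.058     ]] [ 0.56431543 -0.24851633  0.058     ] [0.05565805 0.05609687 0.05586033]
t 0.1 tcp [0.16741873 0.54962189 0.23050238] yaw 2.845787527069537 gap 0.08528819638119099 shift [-592.4 -274.8   30.8] rot [-0.0016 -0.0003  0.    ] F [-0.1 -0.1  0.5]
{'camera_matrix': array([[293.31132661,   0.        , 253.09732443],
       [  0.        , 293.31132661, 195.08366754],
       [  0.        ,   0.        ,   1.        ]]), 'D': array([-0.06581581,  0.        ,  0.        ,  0.        ,  0.        ]), 'pose': array([[ 0.29203906, -0.92051391, -0.25955218,  0.10158326],
       [ 0.95640572,  0.28075831,  0.08039195,  0.57002086],
       [-0.00113047, -0.27171478,  0.96237716,  0.37374115],
       [ 0.        ,  0.        ,  0.        ,  1.        ]])}
```

Call:
step_arm(moves=[[[-300,-139,15],[0,0,0],66],[[-300,-139,15],[0,0,0],66],[[-300,-139,15],[0,0,0],66],[[-300,-139,15],[0,0,0],66],[[-300,-139,15],[0,0,0],66],[[-300,-139,15],[0,0,0],66],[[-300,-139,15],[0,0,0],66],[[-300,-139,15],[0,0,0],66]])

```text
clock: 0.77
tcp_pos: [0.4152, 0.3278, 0.2159]
orientation: [-0.0, 0.147, 0.989, -0.0]
wrist_force: [0.9, 2.0, -1.0]
finger_gap: 0.0659
grip_force: 0.0
```

Call:
step_arm(moves=[[[-292,-136,35],[0,0,0],66],[[-292,-136,35],[0,0,0],66],[[-292,-136,35],[0,0,0],66],[[-292,-136,35],[0,0,0],66],[[-292,-136,35],[0,0,0],66],[[-292,-136,35],[0,0,0],66],[[-292,-136,35],[0,0,0],66],[[-292,-136,35],[0,0,0],66]])

```text
clock: 1.43
tcp_pos: [0.6555, 0.1117, 0.1801]
orientation: [-0.0, 0.148, 0.989, -0.0]
wrist_force: [1.1, 1.2, 0.3]
finger_gap: 0.0663
grip_force: 0.0
```

```bash
python3 - <<'E'
from h import *
plan((.654,.114,.16))
snap("wrist","pics/w1.png")
E
```

```text
t 1.4333 tcp [0.65547868 0.11173263 0.18006296] yaw 2.8441149177394136 gap 0.06629884641713205 shift [ 2.1  1.7 20.1] rot [-0.0006 -0.0005  0.    ] F [1.1 1.2 0.3]
```

View pics/w1.png

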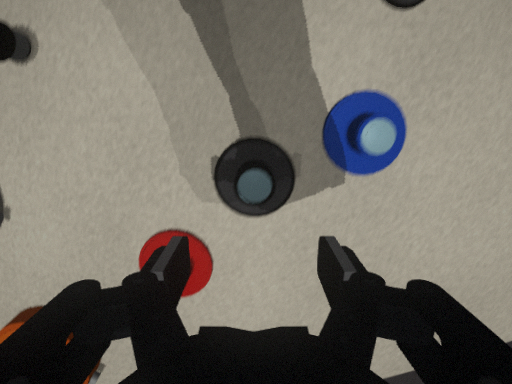

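The wrist view shows the wide lens at (255,177), the red one at (176,263) and the blue one at (364,132), with the fingers clear. I'll measure the flange from here.

```bash
python3 - <<'E'
from h import *
im=cv2.imread("pics/w1.png");P=imaging.camera_params("wrist")
g=im.max(2);w=np.zeros_like(g);cv2.circle(w,(255,177),50,255,-1)
for th in(45,60,70):
    m=((g<th)*255).astype(np.uint8)&w
    c=max(cv2.findContours(m,cv2.RETR_EXTERNAL,cv2.CHAIN_APPROX_NONE)[0],key=cv2.contourArea)
    pts=ray("wrist",c[:,0,:],.008,P)[:,:2].astype(np.float32)
    print(th,cv2.minEnclosingCircle(pts),cv2.fitEllipse(pts)[:2])
hsv=cv2.cvtColor(im,cv2.COLOR_BGR2HSV)
for p in[(254,186)]:
    m=((g>75)*255).astype(np.uint8);w[:]=0;cv2.circle(w,p,22,255,-1);m&=w
    c=max(cv2.findContours(m,cv2.RETR_EXTERNAL,cv2.CHAIN_APPROX_NONE)[0],key=cv2.contourArea)
    print(cv2.minEnclosingCircle(ray("wrist",c[:,0,:],.043,P)[:,:2].astype(np.float32)))
print(ray("wrist",[(176,263)],.0,P),ray("wrist",[(364,132)],.008,P))
E
```

```text
45 ((0.6597440838813782, 0.10844395309686661), 0.04414618760347366) ((0.6585053205490112, 0.11033022403717041), (0.07988755404949188, 0.08737953752279282))
60 ((0.6594694256782532, 0.10888783633708954), 0.04439273104071617) ((0.6593620181083679, 0.10881081223487854), (0.08543437719345093, 0.08756864815950394))
70 ((0.6591790318489075, 0.1089526116847992), 0.044748611748218536) ((0.6592472791671753, 0.10888930410146713), (0.0867355540394783, 0.08798719942569733))
((0.6600250601768494, 0.10747149586677551), 0.016672728583216667)
[[ 0.73517444 -0.01573022  0.        ]] [[0.64676134 0.2344385  0.008     ]]
```

```bash
python3 - <<'E'
from h import *
plan((.658,.110,.09))
E
```

```text
t 1.4833 tcp [0.65910176 0.10763145 0.17850005] yaw 2.839905997922123 gap 0.06598649457261913 shift [ 1.9  2.1 88.5] rot [-0.0022  0.0019 -0.    ] F [ 5.3 -2.2  0.2]
```

```bash
python3 - <<'E'
from h import *
plan((.655,.113,.09))
E
```

```text
t 1.4833 tcp [0.65910176 0.10763145 0.17850005] yaw 2.839905997922123 gap 0.06598649457261913 shift [ 5.7  4.1 88.5] rot [-0.0022  0.0019 -0.    ] F [ 5.3 -2.2  0.2]
```

Call:
step_arm(moves=[[[5,4,40],[0,0,0],66],[[5,4,80],[0,0,0],66],[[5,4,80],[0,0,0],66],[[5,4,80],[0,0,0],66],[[5,4,80],[0,0,0],66],[[5,4,80],[0,0,0],66]])

```text
clock: 1.98
tcp_pos: [0.652, 0.1202, 0.1045]
orientation: [0.002, 0.147, 0.989, 0.001]
wrist_force: [0.5, -0.7, -0.1]
finger_gap: 0.066
grip_force: 0.0
```

```bash
cat >> h.py <<'E'
def flange(im,P,z,p,r=90,th=70):
    g=im.max(2);w=np.zeros_like(g);cv2.circle(w,p,r,255,-1)
    m=((g<th)*255).astype(np.uint8)&w
    c=max(cv2.findContours(m,cv2.RETR_EXTERNAL,cv2.CHAIN_APPROX_NONE)[0],key=cv2.contourArea)
    pts=ray("wrist",c[:,0,:],z,P)[:,:2].astype(np.float32)
    print(cv2.minEnclosingCircle(pts),cv2.fitEllipse(pts)[:2])
E
python3 - <<'E'
from h import *
plan((.655,.113,.013))
im,P=snap("wrist","pics/w2.png")
uv=cv2.projectPoints(np.array([[0.]*3]),np.zeros(3),np.zeros(3),np.eye(3),None) if 0 else None
flange(im,P,.008,(255,190))
plan((.655,.113,.013))
E
```

```text
t 1.9833 tcp [0.65202122 0.1201774  0.10445335] yaw 2.846279987615599 gap 0.06597601870314303 shift [-4.5 -6.2 91.5] rot [0.0017 0.0044 0.    ] F [ 0.5 -0.7 -0.1]
((0.6544365286827087, 0.11448703706264496), 0.04509652033448219) ((0.6543893814086914, 0.11426565051078796), (0.08817631006240845, 0.08888993412256241))
t 2.0333 tcp [0.65214347 0.12014893 0.10463507] yaw 2.846205302222337 gap 0.06579666149244885 shift [-4.4 -6.2 91.6] rot [0.0019 0.0049 0.    ] F [-0.1 -0.1 -0.1]
```

View pics/w2.png

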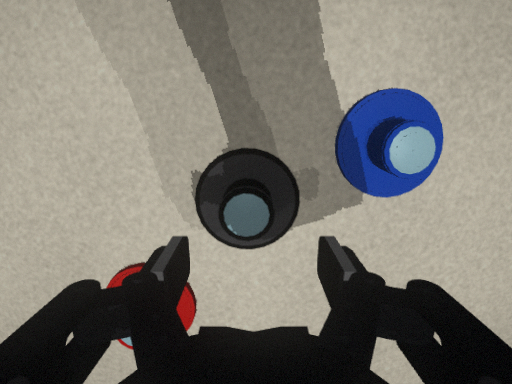

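The wide lens is at (247,198), clear of both fingers, at world (0.6544, 0.1143) with radius 45 mm. I'll descend in two stages and close.

Call:
step_arm(moves=[[[-4,-5,0],[0.002,0.005,0],66],[[-4,-5,20],[0.002,0.005,0],66],[[-4,-5,40],[0.002,0.005,0],66],[[-4,-5,60],[0.002,0.005,0],66],[[-4,-5,75],[0.002,0.005,0],66],[[-4,-5,85],[0.002,0.005,0],66],[[-4,-5,90],[0.002,0.005,0],66],[[-4,-5,90],[0.002,0.005,0],66]])

```text
clock: 2.7
tcp_pos: [0.6524, 0.1136, 0.011]
orientation: [-0.003, 0.147, 0.989, -0.001]
wrist_force: [-0.0, 0.1, 0.1]
finger_gap: 0.0662
grip_force: 0.0
```

Call:
step_arm(moves=[[[0,0,0],[0,0,0],66],[[0,0,0],[0,0,0],66],[[0,0,0],[0,0,0],66]])

```text
clock: 2.95
tcp_pos: [0.6536, 0.1138, 0.0127]
orientation: [-0.001, 0.147, 0.989, -0.0]
wrist_force: [0.5, -0.2, -0.3]
finger_gap: 0.0659
grip_force: 0.0
```

```bash
python3 - <<'E'
from h import *
plan((.6544,.1143,.0135))
E
```

```text
t 2.95 tcp [0.65355734 0.1138214  0.01268471] yaw 2.845841467215584 gap 0.06594566545581784 shift [-0.7  0.7 -0.8] rot [-0.0012 -0.0028  0.    ] F [ 0.5 -0.2 -0.3]
```

Call:
step_arm(moves=[[[0,0,0],[0,0,0],55],[[0,0,0],[0,0,0],48],[[0,0,0],[0,0,0],40],[[0,0,0],[0,0,0],36],[[0,0,0],[0,0,0],36],[[0,0,0],[0,0,0],36]], grip_force=50)

```text
clock: 3.45
tcp_pos: [0.6529, 0.1139, 0.0121]
orientation: [-0.002, 0.147, 0.989, -0.0]
wrist_force: [-1.0, -0.1, 4.6]
finger_gap: 0.0409
grip_force: 50.3
```

Call:
step_arm(moves=[[[0,0,-10],[0,0,0],36],[[0,0,-30],[0,0,0],36],[[0,0,-60],[0,0,0],36],[[0,0,-100],[0,0,0],36],[[0,0,-120],[0,0,0],36],[[0,0,-120],[0,0,0],36],[[0,0,-120],[0,0,0],36],[[0,0,-120],[0,0,0],36]])

```text
clock: 4.12
tcp_pos: [0.652, 0.1137, 0.1297]
orientation: [-0.004, 0.147, 0.989, -0.001]
wrist_force: [-0.5, 0.6, -3.3]
finger_gap: 0.0404
grip_force: 50.9
```

```bash
python3 - <<'E'
from h import *
plan((.564,-.2485,.135))
E
```

```text
t 4.1167 tcp [0.65204956 0.11374419 0.12971039] yaw 2.845768321914311 gap 0.04042322230191706 shift [ -21.3 -372.2   -4.4] rot [-0.0029 -0.0075  0.    ] F [-0.5  0.6 -3.3]
```

```bash
python3 - <<'E'
from h import *
plan((.66,-.275,.135))
E
```

```text
t 4.1167 tcp [0.65204956 0.11374419 0.12971039] yaw 2.845768321914311 gap 0.04042322230191706 shift [-120.9 -369.6   -5.1] rot [-0.0029 -0.0075  0.    ] F [-0.5  0.6 -3.3]
```

Call:
step_arm(moves=[[[-9,-28,-3],[-0.003,-0.007,0],36],[[-19,-57,-5],[-0.003,-0.007,0],36],[[-31,-95,-5],[-0.003,-0.007,0],36],[[-44,-133,-5],[-0.003,-0.007,0],36],[[-56,-171,-5],[-0.003,-0.007,0],36],[[-69,-209,-5],[-0.003,-0.007,0],36],[[-81,-247,-5],[-0.003,-0.007,0],36],[[-93,-285,-5],[-0.003,-0.007,0],36]])

```text
clock: 4.78
tcp_pos: [0.6572, -0.1871, 0.1332]
orientation: [-0.001, 0.147, 0.989, 0.001]
wrist_force: [1.0, 0.1, -2.5]
finger_gap: 0.0408
grip_force: 51.2
```

Call:
step_arm(moves=[[[-10,-30,0],[0,0,0],36],[[-20,-60,0],[0,0,0],36],[[-28,-85,0],[0,0,0],36],[[-28,-85,0],[0,0,0],36],[[-28,-85,0],[0,0,0],36],[[-28,-85,0],[0,0,0],36],[[-28,-85,0],[0,0,0],36]])

```text
clock: 5.37
tcp_pos: [0.6604, -0.2738, 0.1348]
orientation: [-0.0, 0.147, 0.989, 0.001]
wrist_force: [-0.2, 1.1, -2.7]
finger_gap: 0.0407
grip_force: 51.4
```

```bash
python3 - <<'E'
from h import *
plan((.564,-.2485,.135))
im,P=snap("wrist","pics/w3.png")
np.save("P3.npy",P,allow_pickle=True)
plan((.564,-.2485,.135))
E
```

```text
t 5.3667 tcp [ 0.66042392 -0.27377786  0.13478654] yaw 2.846929489326773 gap 0.04071222575939845 shift [99.6 -3.8 -0.1] rot [ 0.0021 -0.0009 -0.    ] F [-0.2  1.1 -2.7]
t 5.4167 tcp [ 0.66074106 -0.27362716  0.13531213] yaw 2.847377796648245 gap 0.04100221315061182 shift [99.9 -4.   0.3] rot [ 0.0018 -0.0001 -0.    ] F [ 0.1 -0.8 -3.3]
```

View pics/w3.png

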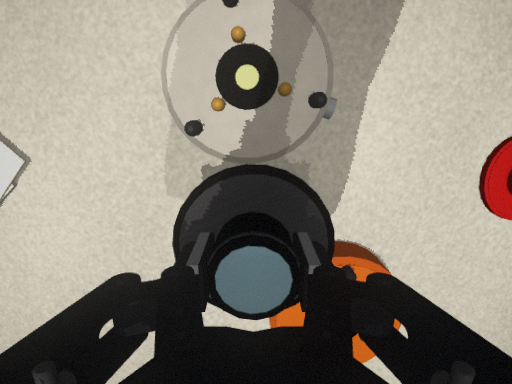

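Wrist view: brass rests at about (237,34), (285,89) and (218,104), dark posts at (230,0), (318,100) and (193,128). The held lens shows its flange arc around (253,240) and glass at (253,280). I'll measure both from this picture.

```bash
python3 - <<'E'
from h import *
P=np.load("P3.npy",allow_pickle=True).item();im=cv2.imread("pics/w3.png");hsv=cv2.cvtColor(im,cv2.COLOR_BGR2HSV)
m=((hsv[...,0]>8)&(hsv[...,0]<24)&(hsv[...,1]>110)&(hsv[...,2]>70)).astype(np.uint8);m[125:]=0
n,l,s,c=cv2.connectedComponentsWithStats(m)
k=[i for i in range(1,n) if 60<s[i,4]<500];print(c[k],s[k,4])
p=ray("wrist",c[k],.051,P);ctr=p.mean(0);print(p,ctr,np.linalg.norm(p-ctr,axis=1))
# pupil-yellow centre
# flange arc: first dark pixel from above, columns 178..330, rows>=160
from scipy.optimize import least_squares
g=im.max(2)
for z in(.130,.127):
  pts=[]
  for a in np.radians(np.arange(200,341,4)):
    for r in range(110,60,-1):
        u,v=253+r*np.cos(a),243+r*np.sin(a)
        if g[int(round(v)),int(round(u))]<55: pts.append((u,v));break
  q=ray("wrist",pts,z,P)[:,:2]
  f=least_squares(lambda x:np.hypot(*(q-x[:2]).T)-x[2],[.66,-.27,.045],loss='soft_l1',f_scale=.0005)
  print("flange",z,f.x,np.abs(f.fun).max())
m=((g>75)&(hsv[...,0]>85)&(hsv[...,0]<115)).astype(np.uint8);w=np.zeros_like(g);cv2.circle(w,(253,279),45,1,-1)
c=max(cv2.findContours(m&w,cv2.RETR_EXTERNAL,cv2.CHAIN_APPROX_NONE)[0],key=cv2.contourArea)
print("glass",cv2.minEnclosingCircle(ray("wrist",c[:,0,:],.166,P)[:,:2].astype(np.float32)))
E
```

```text
[[237.45714286  33.93142857]
 [284.56737589  88.80851064]
 [217.45522388 104.11940299]] [175 141 134]
[[ 0.53897043 -0.24806444  0.051     ]
 [ 0.58478826 -0.22617756  0.051     ]
 [ 0.5807635  -0.2769152   0.051     ]] [ 0.56817406 -0.25038573  0.051     ] [0.02929575 0.02936098 0.02936506]
flange 0.13 [ 0.66064665 -0.27352461  0.04331216] 0.0006355720267147216
flange 0.127 [ 0.66198699 -0.2739215   0.04418956] 0.0006486376100273139
glass ((0.6617633104324341, -0.2740756869316101), 0.016917189583182335)
```

```bash
python3 - <<'E'
from h import *
im=cv2.imread("pics/top.png");hsv=cv2.cvtColor(im,cv2.COLOR_BGR2HSV);g=im.max(2)
w=np.zeros_like(g);cv2.circle(w,(330,194),25,1,-1)
for name,m,z in(("posts",(g<75),.057),("brass",(hsv[...,0]>8)&(hsv[...,0]<24)&(hsv[...,1]>90)&(g>60),.052)):
    n,l,s,c=cv2.connectedComponentsWithStats(m.astype(np.uint8)&w)
    print(name,[(c[i].round(1),s[i,4]) for i in range(1,n)])
    k=[i for i in range(1,n) if 5<=s[i,4]<60]
    if len(k)==3:
        p=ray("top",c[k],z);o=p.mean(0);print(o,np.linalg.norm(p-o,axis=1))
P=np.load("P3.npy",allow_pickle=True).item()
im=cv2.imread("pics/w3.png");g=im.max(2)
m=(g<55).astype(np.uint8);m[140:]=0
n,l,s,c=cv2.connectedComponentsWithStats(m);print(c.round(1),s[:,4]);print(ray("wrist",c,.055,P))
im=cv2.imread("pics/scene.png");hsv=cv2.cvtColor(im,cv2.COLOR_BGR2HSV);g=im.max(2)
w=np.zeros_like(g);cv2.circle(w,(175,230),30,1,-1)
m=(hsv[...,0]>8)&(hsv[...,0]<24)&(hsv[...,1]>110)&(g>60)
n,l,s,c=cv2.connectedComponentsWithStats(m.astype(np.uint8)&w);print("scene",c[1:],s[1:,4],ray("scene",c[1:],.05))
E
```

```text
posts [(array([312.8, 179.8]), np.int32(19)), (array([348.9, 183.3]), np.int32(19)), (array([329.8, 192.1]), np.int32(211)), (array([328., 204.]), np.int32(1)), (array([309., 207.]), np.int32(1)), (array([322. , 215.9]), np.int32(27)), (array([328.6, 212.5]), np.int32(17))]
brass [(array([320.9, 185.4]), np.int32(10)), (array([340.2, 187.4]), np.int32(10)), (array([329.3, 202.7]), np.int32(10))]
[ 0.5660964  -0.24873769  0.052     ] [0.02977209 0.0299203  0.02947536]
[[255.6 193.3]
 [230.1   2.4]
 [246.8  76.1]
 [317.1  99.8]
 [194.6 128. ]
 [187.  125. ]
 [185.  127. ]
 [187.  127. ]] [193523     80   2640    220    142      1      1      1]
[[ 0.65392305 -0.26936685  0.055     ]
 [ 0.51910399 -0.24690781  0.055     ]
 [ 0.56869524 -0.25022801  0.055     ]
 [ 0.59910883 -0.20584622  0.055     ]
 [ 0.59224112 -0.29827337  0.055     ]
 [ 0.58849004 -0.30300242  0.055     ]
 [ 0.5894197  -0.30493728  0.055     ]
 [ 0.58986678 -0.30350379  0.055     ]]
scene [[166.28571429 216.92857143]
 [186.5        223.        ]
 [164.57142857 231.19047619]] [14 16 21] [[ 0.54195146 -0.25099482  0.05      ]
 [ 0.58781911 -0.22845586  0.05      ]
 [ 0.58216073 -0.27837597  0.05      ]]
```

The three cameras give the mount at (0.566,-0.2487), (0.568,-0.2504) and (0.5706,-0.2526). I'll go to (0.5675,-0.250) with the lens hovering above the posts and check there.

```bash
python3 - <<'E'
from h import *
plan((.567,-.250,.085))
E
```

```text
t 5.4167 tcp [ 0.66074106 -0.27362716  0.13531213] yaw 2.847377796648245 gap 0.04100221315061182 shift [96.6 -4.7 50.3] rot [ 0.0018 -0.0001 -0.    ] F [ 0.1 -0.8 -3.3]
```

Call:
step_arm(moves=[[[25,-1,0],[0,0,0],36],[[55,-3,0],[0,0,0],36],[[80,-4,10],[0,0,0],36],[[96,-5,25],[0,0,0],36],[[96,-5,40],[0,0,0],36],[[96,-5,48],[0,0,0],36],[[96,-5,48],[0,0,0],36],[[96,-5,48],[0,0,0],36]])

```text
clock: 6.08
tcp_pos: [0.5684, -0.2515, 0.0882]
orientation: [0.001, 0.147, 0.989, 0.0]
wrist_force: [0.1, -0.3, -2.5]
finger_gap: 0.0408
grip_force: 51.4
```

Call:
step_arm(moves=[[[0,0,0],[0,0,0],36],[[0,0,0],[0,0,0],36]])

```text
clock: 6.25
tcp_pos: [0.5691, -0.2525, 0.0891]
orientation: [0.002, 0.147, 0.989, -0.0]
wrist_force: [-0.7, -0.8, -2.5]
finger_gap: 0.0405
grip_force: 51.4
```

```bash
python3 - <<'E'
from h import *
plan((.567,-.250,.065))
im,P=snap("wrist","pics/w4.png");np.save("P4.npy",P,allow_pickle=True)
a,_=snap("scene","pics/s4.png");b,_=snap("top","pics/t4.png")
k=np.vstack([im[:, :,::-1][100:384,60:460], ])
s=cv2.resize(a[180:280,110:240,::-1],(390,300),interpolation=cv2.INTER_CUBIC)
t=cv2.resize(b[145:245,265:395,::-1],(390,300),interpolation=cv2.INTER_CUBIC)
bottom=np.hstack([s,t]);top=cv2.copyMakeBorder(k,0,0,0,380,cv2.BORDER_CONSTANT)
cv2.imwrite("pics/c4.png",np.vstack([top,bottom]))
plan((.567,-.250,.065))
E
```

```text
t 6.25 tcp [ 0.56911536 -0.25246491  0.08910453] yaw 2.846361779693308 gap 0.04051622944728767 shift [ 2.8  1.7 24.1] rot [0.0006 0.0039 0.    ] F [-0.7 -0.8 -2.5]
t 6.4 tcp [ 0.56855415 -0.25246613  0.08874258] yaw 2.845884122515853 gap 0.0408417346049341 shift [ 2.3  1.9 23.7] rot [0.0008 0.0032 0.    ] F [ 0.4 -0.4 -2.8]
```

View pics/c4.png

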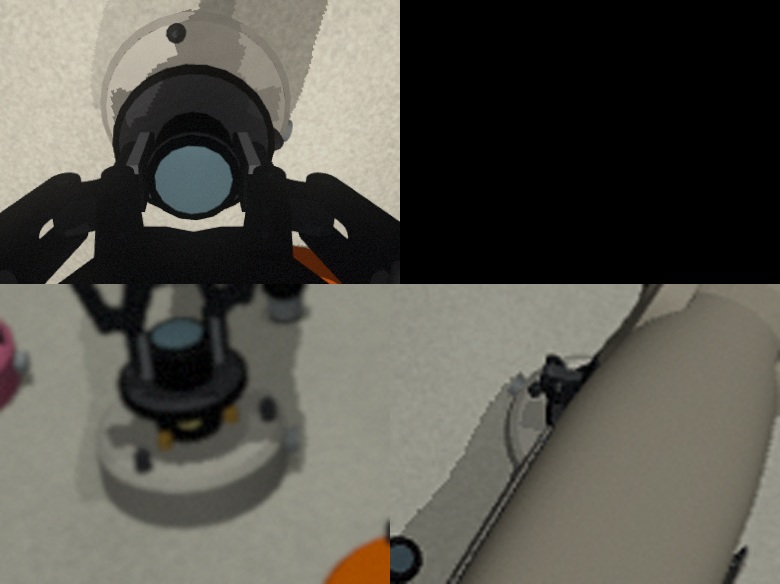

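The composite shows the lens level above the mount with its far post visible at wrist pixel (236,133). In the scene crop two posts and two rests show below the flange. I'll measure the lens and mount in both the wrist and scene views.

```bash
python3 - <<'E'
from h import *
from scipy.optimize import least_squares
def circ(q,x0):
    f=least_squares(lambda x:np.hypot(*(q-x[:2]).T)-x[2],x0,loss='soft_l1',f_scale=.0005);return f.x.round(4),np.abs(f.fun).max().round(4)
P=np.load("P4.npy",allow_pickle=True).item();im=cv2.imread("pics/w4.png");g=im.max(2)
pts=[]
for a in np.radians(np.arange(205,336,4)):
    for r in range(115,60,-1):
        u,v=253+r*np.cos(a),245+r*np.sin(a)
        if g[int(round(v)),int(round(u))]<45: pts.append((u,v));break
print("wrist flange",circ(ray("wrist",pts,.0843,P)[:,:2],[.568,-.252,.045]))
w=np.zeros_like(g);cv2.circle(w,(236,133),16,1,-1)
n,l,s,c=cv2.connectedComponentsWithStats((g<55).astype(np.uint8)&w);i=1+s[1:,4].argmax()
pp=ray("wrist",[c[i]],.055,P)[0];print("post",c[i],s[i,4],pp,"ctr",pp[:2]-.056*np.array([-.9968,.0796]))
im=cv2.imread("pics/s4.png");g=im.max(2);hsv=cv2.cvtColor(im,cv2.COLOR_BGR2HSV)
# scene flange outline, lower side (bottom edge)
pts=[]
for a in np.radians(np.arange(-10,191,6)):
    ru=None
    for r in np.arange(30,12,-.5):
        u,v=171+r*np.cos(a),211.5+.62*r*np.sin(a)
        if cv2.getRectSubPix(g,(1,1),(float(u),float(v)))[0,0]<52: ru=r;break
    if ru: pts.append((u,v))
print(np.array(pts).round(1).tolist()[::4])
for z in (.0763,.0843): print("scene flange",circ(ray("scene",pts,z)[:,:2],[.568,-.252,.045]))
m=((g>70)&(hsv[...,0]>85)&(hsv[...,0]<115)&(hsv[...,1]>30)).astype(np.uint8);w[:]=0;cv2.circle(w,(169,197),12,1,-1)
c=max(cv2.findContours(m&w,cv2.RETR_EXTERNAL,cv2.CHAIN_APPROX_NONE)[0],key=cv2.contourArea)
print("glass",cv2.minEnclosingCircle(ray("scene",c[:,0,:],.119)[:,:2].astype(np.float32)))
E
```

```text
wrist flange (array([ 0.5687, -0.2522,  0.0428]), np.float64(0.0173))
post [236.07086614 132.50787402] 254 [ 0.51133627 -0.24525276  0.055     ] ctr [ 0.56715707 -0.24971036]
[[191.7, 209.2], [190.9, 214.6], [187.5, 219.5], [183.4, 226.0], [173.1, 230.1], [161.8, 227.2], [154.3, 222.2], [150.1, 216.7], [150.0, 211.0]]
scene flange (array([ 0.576 , -0.2551,  0.044 ]), np.float64(0.0149))
scene flange (array([ 0.5857, -0.2599,  0.0432]), np.float64(0.0146))
glass ((0.5677475929260254, -0.25205346941947937), 0.015204226598143578)
```

Call:
step_arm(moves=[[[1.2,1.7,0],[0.001,0.003,0],36],[[1.2,1.7,5],[0.001,0.003,0],36],[[1.2,1.7,10],[0.001,0.003,0],36],[[1.2,1.7,15],[0.001,0.003,0],36],[[1.2,1.7,19],[0.001,0.003,0],36],[[1.2,1.7,19],[0.001,0.003,0],36],[[1.2,1.7,19],[0.001,0.003,0],36],[[1.2,1.7,19],[0.001,0.003,0],36]])

```text
clock: 7.07
tcp_pos: [0.5673, -0.2502, 0.0691]
orientation: [-0.0, 0.147, 0.989, 0.0]
wrist_force: [-0.5, -0.2, -3.2]
finger_gap: 0.0406
grip_force: 51.4
```

```bash
python3 - <<'E'
from h import *
plan((.568,-.2505,.0643))
im,P=snap("wrist","pics/w5.png");np.save("P5.npy",P,allow_pickle=True)
a,_=snap("scene","pics/s5.png")
s=cv2.resize(a[180:280,110:240,::-1],(520,400),interpolation=cv2.INTER_CUBIC)
cv2.imwrite("pics/c5.png",np.hstack([im[60:360,110:390,::-1],s[:300]]))
E
```

```text
t 7.0667 tcp [ 0.56731362 -0.25022815  0.06911517] yaw 2.8457187150337386 gap 0.04061460172691636 shift [-0.7 -0.1  4.8] rot [ 0.0001 -0.001  -0.    ] F [-0.5 -0.2 -3.2]
```

View pics/c5.png

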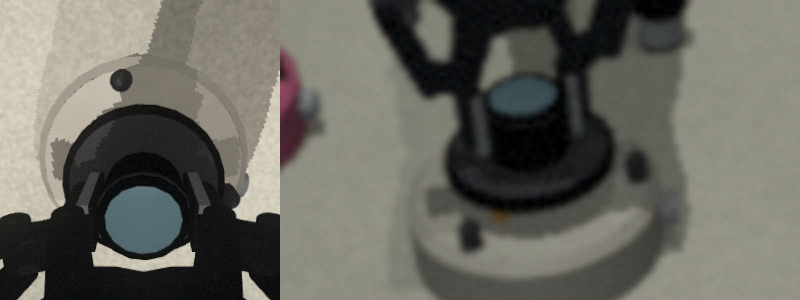

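The flange sits between the posts with gaps at all the visible ones and no contact force. I'll creep down.

Call:
step_arm(moves=[[[-0.5,0,1],[0,-0.001,0],36],[[-0.5,0,2],[0,-0.001,0],36],[[-0.5,0,3],[0,-0.001,0],36],[[-0.5,0,3.5],[0,-0.001,0],36],[[-0.5,0,3.5],[0,-0.001,0],36]])

```text
clock: 7.58
tcp_pos: [0.5676, -0.2502, 0.0655]
orientation: [-0.0, 0.147, 0.989, 0.0]
wrist_force: [0.1, 0.4, -2.4]
finger_gap: 0.0405
grip_force: 51.4
```

Call:
step_arm(moves=[[[0,0,0.5],[0,0,0],36],[[0,0,0.8],[0,0,0],36],[[0,0,0.8],[0,0,0],36]])

```text
clock: 7.83
tcp_pos: [0.5677, -0.2503, 0.0648]
orientation: [-0.0, 0.147, 0.989, 0.0]
wrist_force: [0.4, 0.5, -3.1]
finger_gap: 0.0409
grip_force: 51.4
```

Call:
step_arm(moves=[[[0,0,0.5],[0,0,0],36],[[0,0,0.8],[0,0,0],36],[[0,0,0.8],[0,0,0],36]])

```text
clock: 8.08
tcp_pos: [0.5678, -0.2504, 0.0641]
orientation: [0.0, 0.147, 0.989, -0.0]
wrist_force: [0.6, -0.1, -3.7]
finger_gap: 0.041
grip_force: 51.4
```

Call:
step_arm(moves=[[[0,0,0.4],[0,0,0],36],[[0,0,0.6],[0,0,0],36],[[0,0,0.6],[0,0,0],36]])

```text
clock: 8.33
tcp_pos: [0.5679, -0.2504, 0.0639]
orientation: [0.0, 0.147, 0.989, -0.0]
wrist_force: [-0.1, 0.4, 0.9]
finger_gap: 0.0406
grip_force: 51.4
```

Contact came at TCP z 0.0639 m against 0.0643 m expected. I'll press slightly, then release.

Call:
step_arm(moves=[[[0,0,0.4],[0,0,0],36],[[0,0,0.4],[0,0,0],36]], grip_force=20)

```text
clock: 8.5
tcp_pos: [0.568, -0.2504, 0.0638]
orientation: [0.0, 0.147, 0.989, -0.0]
wrist_force: [-1.8, 0.1, 5.3]
finger_gap: 0.0408
grip_force: 51.7
```

Call:
step_arm(moves=[[[0,0,0],[0,0,0],44],[[0,0,0],[0,0,0],50],[[0,0,0],[0,0,0],60],[[0,0,0],[0,0,0],66],[[0,0,0],[0,0,0],66]])

```text
clock: 8.92
tcp_pos: [0.5677, -0.2503, 0.0628]
orientation: [-0.0, 0.147, 0.989, 0.0]
wrist_force: [-0.2, -0.4, 0.1]
finger_gap: 0.0664
grip_force: 0.0
```

Call:
step_arm(moves=[[[0,0,-5],[0,0,0],66],[[0,0,-15],[0,0,0],66],[[0,0,-35],[0,0,0],66],[[0,0,-65],[0,0,0],66],[[0,0,-100],[0,0,0],66],[[-30,0,-110],[0,0,0],66],[[-60,0,-110],[0,0,0],66],[[-60,0,-110],[0,0,0],66]])

```text
clock: 9.58
tcp_pos: [0.63, -0.2698, 0.1747]
orientation: [0.003, 0.147, 0.989, -0.001]
wrist_force: [-0.3, 0.5, -0.0]
finger_gap: 0.066
grip_force: 0.0
```

```bash
python3 - <<'E'
from h import *
plan((.568,-.2505,.17))
im,P=snap("wrist","pics/w6.png");np.save("P6.npy",P,allow_pickle=True)
a,_=snap("scene","pics/s6.png")
s=cv2.resize(a[180:280,110:240,::-1],(390,300),interpolation=cv2.INTER_CUBIC)
cv2.imwrite("pics/c6.png",np.hstack([im[0:300,60:460,::-1],s]))
E
```

```text
t 9.5833 tcp [ 0.63001216 -0.26983646  0.17465535] yaw 2.846170229140555 gap 0.06596035261802953 shift [65.   0.4  4.2] rot [-0.001   0.0067 -0.    ] F [-0.3  0.5 -0. ]
```

View pics/c6.png

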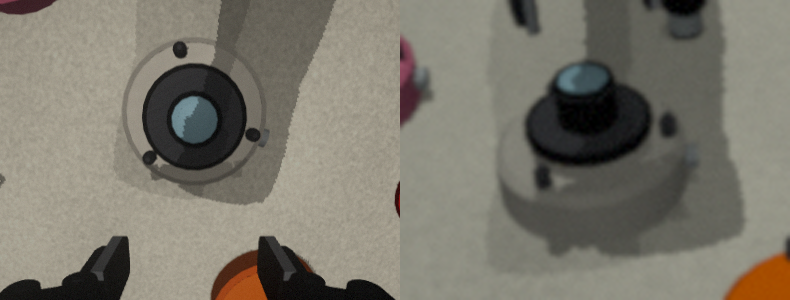

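The flange is seated inside all three posts, wrist crop posts at (180,49), (253,135) and (149,158). I'll check the centring numerically.

```bash
python3 - <<'E'
from h import *
P=np.load("P6.npy",allow_pickle=True).item();im=cv2.imread("pics/w6.png");g=im.max(2)
from scipy.optimize import least_squares
pts=[]
for a in np.radians(np.arange(0,360,5)):
    for r in np.arange(42,60,.5):
        u,v=254+r*np.cos(a),117+r*np.sin(a)
        if g[int(round(v)),int(round(u))]>60: pts.append((u,v));break
for z in(.060,.056):
    q=ray("wrist",pts,z,P)[:,:2]
    f=least_squares(lambda x:np.hypot(*(q-x[:2]).T)-x[2],[.568,-.25,.045],loss='soft_l1',f_scale=.0005)
    print(f.x.round(4),np.sort(np.abs(f.fun))[[36,60]])
p=ray("wrist",[(240,49),(313,135),(209,158)],.055,P);o=p.mean(0);print(p.round(4),o,np.linalg.norm(p-o,axis=1))
print(np.linalg.norm(p[:,:2]-f.x[:2],axis=1))
E
```

```text
[ 0.5697 -0.2505  0.0447] [0.00023598 0.00053943]
[ 0.5698 -0.2505  0.0454] [0.00023962 0.00054781]
[[ 0.5125 -0.2453  0.055 ]
 [ 0.5984 -0.2048  0.055 ]
 [ 0.591  -0.2994  0.055 ]] [ 0.56732192 -0.24984382  0.055     ] [0.05500681 0.05473493 0.05497494]
[0.05749335 0.05394267 0.05336428]
```

The lens is level, with its flange fit matching at 60 mm height, and about 2.4 mm off centre against 5 mm of clearance, so it touches no post. Handing in.

```bash
python3 -c "
from workcell import env
print(env.hand_in())"
```

```text
the job is handed in; nothing more can be done
None
```

The wide lens is on the white lamp house, glass up and let go, its flange level on the brass rests between the posts (about 2.4 mm off centre, touching none by measurement), and the job is handed in at about 10 s on the clock.

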